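# Jack up the front edge of a wedging slab and hold it

## Robot

A 6-joint arm with a two-finger parallel gripper is mounted at the origin on the work surface. World frame = base frame: x ahead of the robot, y to its left, z up, the work surface at z = 0. Lengths are in mm, angles in degrees, forces in N, time in s.
With the tool pointing down it reaches from about 350 to 775 mm from the base axis. Payload 7.3 kg.
Tool frame: the origin (TCP) lies between the finger pads, 19 mm behind the fingertips; this is the grasp point; z points along the fingers, y is the line along which they close (so a half turn about z gives the same grasp; the last joint's range is limited). The gripper opens to 92 mm and grips with 3 to 60 N. Pads are 19 mm wide; open, the fingers measure 130 mm over their backs; the gripper's body (75 mm by 190 mm) begins 47 mm behind the grasp point.
Start: joints at [-81.646, 19.595, 87.324, -0, 73.075, -8.365], TCP at [151.052, -502.818, 245.541] pointing down, gripper open.
Joint ranges: [-145.02, 145.02], [-44.19, 115.74], [2.07, 154.8], [-57.11, 237.11], [16.16, 152.29], [-177.93, 177.93]. Speed limits (degrees/s): [147.25, 147.25, 180, 180, 180, 180].

## Interface

Orientations are given as a 3x3 rotation matrix whose columns are the frame's x, y, z axes.
In Python, from cell import get_obs, imaging, r gives the robot as it stands.
- The arm moves only by the tool creep_tool, called after "Call:" by a JSON object that holds its "name" and its "arguments", one argument or row to a line. Schema: {"type":"object","properties":{"steps":{"type":"array","items":{"type":"object","properties":{"trans":{"type":"array","items":{"type":"number"},"minItems":3,"maxItems":3},"twist":{"type":"number"},"finger_gap":{"type":"number"}},"additionalProperties":false,"required":["finger_gap"]},"minItems":1,"maxItems":20},"only":{"type":"string"},"quiet":{"type":"boolean"},"lines":{"type":"string"}},"required":["steps"],"additionalProperties":false}. steps is a list of rows, 1 to 20 of them, each an object with the fields trans (a list: dx, dy, dz in mm), twist (a turn about the tool's z in degrees), finger_gap (the finger opening in mm); a field left out counts as zero (the opening has to be given); each row shifts and turns the commanded pose from where the row before left it, along the tool's axes as they then stand; what a row does not reach is not made up. A row lasts 1/8 s, in which the tool goes at most 62.5 mm and 10.7 degrees, less where a joint would pass 70% of its speed; a pose out of reach is approached as far as the arm can. The fingers move at their own pace and stop on an object; the grip force is fixed at half the most. Time passes only in rows, so rows that do not move let the fingers close. The tool returns the time, the measured TCP pose, the force, the opening and the grip force at its end. only (a regular expression) keeps the lines of the reply that match it, lines (a string "A,B") keeps lines A to B, and quiet returns only ok. Input that does not fit is refused with a message, and nothing moves.
- get_obs(): the state, without advancing time (a new reading comes with each control period).
- imaging.capture(name): name is "scene" or "top" or "wrist"; returns the picture (400x640x3 uint8, red, green, blue); there is no depth.
- imaging.camera_info(name): a dict with "fovy" (degrees; the focal length in pixels is half the picture's height over the tangent of half this angle, whatever the lens; pixels are square), "cx", "cy" (the principal point, pixels), "origin" and "attitude" of the camera in the world. Camera axes: x right, y up, looking along -z (the intrinsics and any distortion apply to the point x, -y, -z); pixel columns grow to the right and rows downward; lengths in mm; the calibration is good to about 2 mm. A picture is of the moment at which its call begins: read the wrist's pose just before it. camera_info takes no time and is no camera call; for the wrist camera it gives the pose at the moment of the call.
- r.hand_in(): hands the job in; it is judged then, once.
The state is a dict: "clock": time; "q": joint angles; "qvel": joint speeds; "effort": joint torques, N m; "tcp_pos": TCP position; "tool_rot": TCP orientation; "force": force on the tool from outside, world axes, zero at the start; "wrist_torque": the same for the moment, N m; "gripper_width": finger opening in mm; "finger_force": force on a finger pad.
Only numpy, scipy, OpenCV 4.12 (cv2) and the standard library are available. Lean on these libraries where they do the work, as an engineer would, in place of code of your own. Each camera call takes 0.05 s, during which the arm holds its last target. There are 200 camera calls.

## Task

The grey stone wedging slab needs a new shim under its front edge. First turn the black knob until the lift pad's pointer is at the line let into the slab, then set the hand jack with its saddle centred squarely under the lift pad and, handle still up, give it one full trial pump: press the paddle all the way down and let it come all the way up again. Then press the paddle fully down once more and finish while holding it down, so that the jack alone keeps the slab lifted; leave the pots and tools round about where they are.

Things in the scene. Friction and masses are not known exactly. Their poses are not given: they have to be found in the camera images.
- stand: Fixed low steel stand carrying the grey stone wedging slab (240 x 360 x 22 mm, top at 93 mm). Origin: on the table under the slab's centre. x points from the slab's front edge (x = -120 mm, towards the robot, where the lift pad is) to its back hinge, y along the front edge, z up. 22 mm legs stand under the slab at y = +-165 mm; between them the space under slab and pad is clear.
- mark (a point): Front end of the lift mark, a pale line 36 mm long and 4 mm wide let into the slab's top face at the middle of its front edge, running along the stand's x. The point has the stand's axes when the slab lies down.
- pad (a joint): Position of the lift pad along the slab's front edge (m): 0 when its pointer is exactly at the mark, negative when it is on the stand's -y side. Starts 13 to 28 mm on the negative side.
- pointer (a point): Tip of the small brass pointer that is fixed to the lift pad and lies on the slab's top face, pointing at the line; aligned when it has the same y in the stand's frame as the mark.
- pad_under (a point): Centre of the underside of the lift pad, a 50 x 50 x 8 mm steel plate sticking out in front of the slab's front edge; underside 62 mm above the table with the slab down, about 78 mm fully lifted. Its centre is 155 mm in front (-x) of the stand's origin, 275 mm from the slab's back hinge. The slab weighs about 5 kg; 20 to 26 N at the pad lifts it.
- knob (a joint): Angle of the black knob (rad), growing clockwise seen from above. Rack and pinion: 1 rad clockwise moves the lift pad 10 mm towards the stand's +y. Stays where it is left (0.05 N m friction). At 0 the pad is at the mark and the knob's bar lies along the stand's x. Range -3.3 to 1.3, starts at -2.8 to -1.3.
- knob_grip (a point): On the knob's upright axis, 121 mm above the table: TCP height to grip the knob's straight bar (44 mm long, 12 mm wide, 107 to 129 mm above the table) across its width. The point's x runs along the bar. The knob stands on top of the slab, 25 mm behind its front edge and 100 mm to the stand's +y of the mark.
- jack: Loose grey hand jack, 0.92 kg. Origin: under its middle grip post, on the underside of the base plate (185 x 70 x 10 mm, from x = -100 to +85 mm). Its x axis points from the handle to the saddle, z up. The post is 26 mm along x, 24 mm wide in y, and 86 mm tall.
- jack_grip (a point): A point in the upper part of the jack's grip post, 68 mm above the jack's underside: TCP height for taking the post across its 24 mm width (along the jack's y). The jack may be carried or slid on the table by it.
- saddle_top (a point): Centre of the top face of the jack's saddle, a flat steel disc 28 mm across, 55 mm in front (+x) of the post; 55 mm above the table with the handle up, so there are 7 mm to spare under the pad. It rises straight up.
- lever (a joint): Jack handle (rad): 0 up, as at the start, 0.47 at its lower stop. Hinged at the post 50 mm above the jack's underside. 1 rad raises the saddle 51 mm, 24 mm in all. A spring pushes it up again when let go, with or without load. Pressing the paddle needs about 3 to 5 N unloaded, 11 to 17 N lifting the slab.
- paddle (a point): Middle of the top face of the flat black paddle (56 x 36 mm, 8 mm thick) at the handle's end, 113 mm from the handle's hinge, on the other side of the post from the saddle. Handle up (0.45 rad above level): 104 mm above the table, 100 mm behind (-x of) the post. Fully down (0.02 rad below level): 53 mm and 113 mm.
- bowl: Bystander, to be left alone: terracotta-coloured open bowl, 110 mm across, 42 mm high, standing on the slab; it rides along when the slab is lifted. Origin: centre of its underside.
- tumbler: Bystander, to be left alone: black open beaker, 72 mm across, 100 mm high. Origin: centre of its underside.
- soap: Bystander, to be left alone: white bottle with black cap, 64 mm across, 170 mm high. Origin: centre of its underside.
- mug: Bystander, to be left alone: white mug, 76 mm across, 85 mm high. Origin: centre of its underside.
- stick: Bystander, to be left alone: flat wooden modelling knife, 160 mm long, 16 mm wide, 9 mm thick, lying flat. Origin: centre of its underside (middle of its length).
- toolbox: Bystander, to be left alone: white open plastic box with wooden tools, 110 x 150 x 55 mm. Origin: centre of its underside.
- glazejar: Bystander, to be left alone: jar with steel lid, 68 mm across, 75 mm high. Origin: centre of its underside.
Not all that is in view belongs to the job. Leave any red look-alike of the jack alone.

How it is judged (in metres and radians):
On the way, in this order (a step that is already met when the one before it is completed fails the run):
1. the pointer is at the mark and left there (value of joint pad between -0.003 and 0.003 m and contact force between the arm and stand below 0.5 N), for 0.3 s.
2. the jack stands with its saddle under the lift pad, handle up (horizontal distance between saddle_top and pad_under below 0.011 m and value of joint lever below 0.1 rad and angle between jack's own z axis and vertical below 0.06 rad), for 0.3 s.
3. trial pump: paddle down, slab lifted by the jack (value of joint lever above 0.38 rad and height (world z) of pad_under above 0.071 m and contact force between jack and stand above 8 N), for 0.2 s.
4. the handle is let up again and the slab lies down (value of joint lever below 0.06 rad and height (world z) of pad_under below 0.0645 m), for 0.1 s.
At the end, for the whole second after the job is handed in: Fingers hold the paddle down with over 3 N (handle past 0.38 of 0.47 rad); lift pad over 71 mm above the table, resting on the jack with over 8 N, the arm not touching it; jack still and upright (0.1 rad), saddle within 11 mm of the pad's centre, pointer within 3 mm of the mark (all of step 3 and value of joint pad between -0.003 and 0.003 m and horizontal distance between saddle_top and pad_under below 0.011 m and contact force between the fingers and jack above 3 N and contact force between the arm and stand below 1 N and linear speed of jack below 0.05 m/s and angle between jack's own z axis and vertical below 0.1 rad); the arm keeps its last pose, push and grip.
It fails at once if a bystander on the table is pushed more than 30 mm or knocked over (distance of any of tumbler, soap, mug, stick, toolbox, glazejar from where it was at the start of the episode above 0.03 m).
It fails at once if the bowl on the slab is pushed about or tipped (distance of bowl from where it was at the start of the episode above 0.03 m or angle between bowl's own z axis and vertical above 0.35 rad).
It fails at once if the jack is tipped over (angle between jack's own z axis and vertical above 0.4 rad).
It also fails if it takes over 70 s, if anything falls off the work surface, if the arm or the gripper's body presses on something with over 40 N, if the wrist force passes 120 N, or if a joint passes its speed limit or range.

## Working session

There is one attempt and no reset: what is moved stays moved. The work goes in short steps, Python scripts to look and compute and a tool call to move; the robot and the scene stay as the last step left them, time stands still between calls to the robot, and variables do not carry over. Pictures are saved under pics/ and viewed, at most 10 in all, crops included, and the job is handed in when it is done.

```bash
ls; mkdir -p pics
```

Run:
```python
from cell import get_obs, imaging, r
import cv2
for n in ("scene","top"):
    im=imaging.capture(n); cv2.imwrite(f"pics/{n}0.png",im[:,:,::-1]); print(n,imaging.camera_info(n))
print(imaging.camera_info("wrist"))
o=get_obs();print(o['clock'],o['tcp_pos'],o['tool_rot'],o['gripper_width'])
```

```text
pics
scene {'fovy': 57.150848922413836, 'cx': 319.59252990956276, 'cy': 199.73656168049195, 'origin': array([1130.73895419, -287.31659257,  924.34794379]), 'attitude': array([[ 0.42309126, -0.71836255,  0.5522219 ],
       [ 0.90593408,  0.34657718, -0.24324412],
       [-0.01665004,  0.6031911 ,  0.79742289]])}
top {'fovy': 47.62446347781007, 'cx': 321.6556518205674, 'cy': 202.2184401523608, 'origin': array([ 435.58532087,  -48.35191325, 1351.37454625]), 'attitude': array([[ 0.02589287,  0.99459202, -0.10057964],
       [-0.99959814,  0.02459857, -0.01408762],
       [-0.01153732,  0.10090399,  0.99482927]])}
{'fovy': 61.53609553571583, 'cx': 318.8538574406095, 'cy': 195.921089065491, 'origin': array([ 228.35389309, -480.74817981,  384.75618019]), 'attitude': array([[ 0.28790961,  0.91568094,  0.28042196],
       [-0.95765649,  0.27573287,  0.0828579 ],
       [-0.00145015, -0.2924035 ,  0.95629394]])}
0.1 [ 150.98850074 -502.47483304  244.90672411] [[ 9.57723751e-01  2.87689347e-01 -2.36972832e-04]
 [ 2.87689398e-01 -9.57722798e-01  1.36081756e-03]
 [ 1.64538432e-04 -1.37146187e-03 -9.99999046e-01]] 91.5837378119235
```

View pics/top0.png

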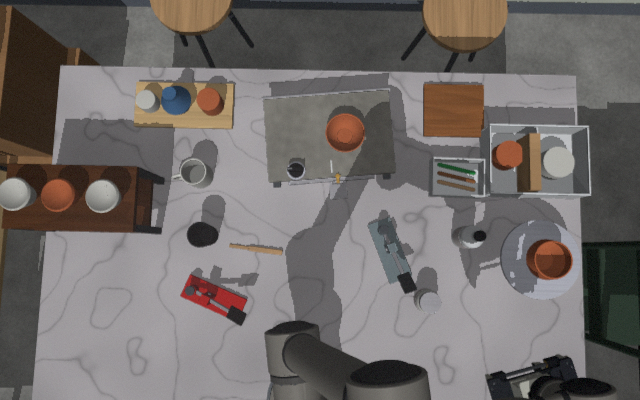

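View pics/scene0.png

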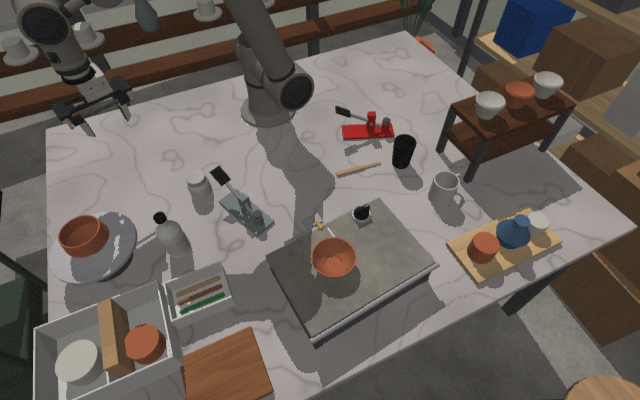

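The top view shows the grey jack at about (392,250) with its paddle at (408,283). A red look-alike is at (214,299), and only the grey one matches the text. The slab is at (330,135), the knob at (296,170), the pointer at (338,177), the mark at (332,166) and the bowl at (345,132). I'll confirm with enlarged crops from both cameras.

Create h.py:
```python
import numpy as np, cv2
from cell import get_obs, imaging, r
def cam(n):
    c=imaging.camera_info(n); c['f']=200/np.tan(np.radians(c['fovy']/2)); return c
def ray(c,u,v):
    d=np.array([(u-c['cx'])/c['f'],-(v-c['cy'])/c['f'],-1.]); d=c['attitude']@d
    return np.array(c['origin']),d/np.linalg.norm(d)
def onz(c,u,v,z):
    o,d=ray(c,u,v); return o+d*(z-o[2])/d[2]
def tri(*obs):
    A=np.zeros((3,3));b=np.zeros(3);R=[ray(*q) for q in obs]
    for o,d in R:
        P=np.eye(3)-np.outer(d,d);A+=P;b+=P@o
    x=np.linalg.solve(A,b); return x,[np.linalg.norm((np.eye(3)-np.outer(d,d))@(x-o)) for o,d in R]
def proj(c,p):
    q=np.array(c['attitude']).T@(np.array(p)-c['origin']); return c['cx']+c['f']*q[0]/-q[2], c['cy']-c['f']*q[1]/-q[2]
def crop(im,x0,y0,x1,y1,s): 
    return cv2.resize(im[y0:y1,x0:x1,::-1],None,fx=s,fy=s,interpolation=cv2.INTER_CUBIC)
```

Run:
```python
from h import *
t=cv2.imread("pics/top0.png")[:,:,::-1];s=cv2.imread("pics/scene0.png")[:,:,::-1]
C=np.zeros((600,800,3),np.uint8)
def put(a,x,y): C[y:y+a.shape[0],x:x+a.shape[1]]=a
put(crop(t,260,145,400,195,3),0,0)      # 420x150
put(crop(t,360,205,445,315,4),0,155)    # 340x440
put(crop(s,300,195,390,255,4),430,0)     #360x240
put(crop(s,195,155,285,240,4),430,245)  #360x340
cv2.imwrite("pics/c1.png",C)
```

```text
(no output)
```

View pics/c1.png

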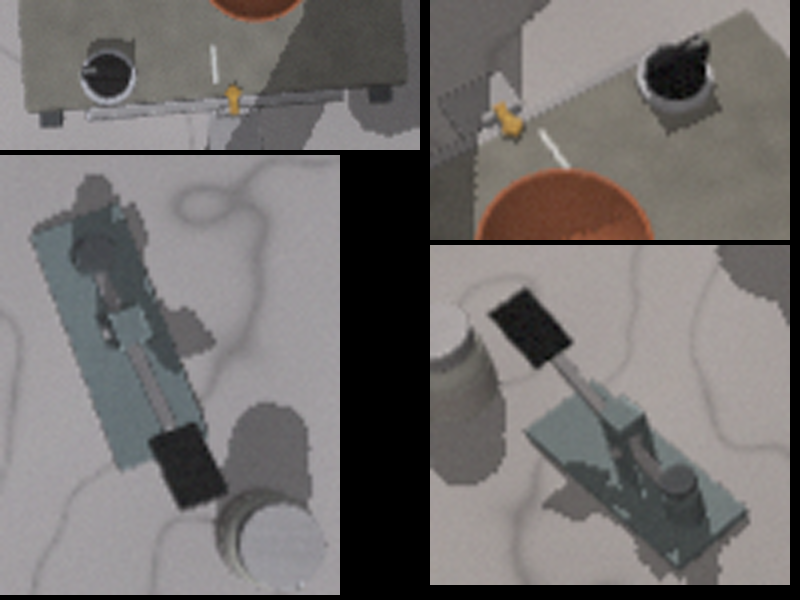

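The crops confirm the grey jack: grey base, post, saddle and black paddle. The glaze jar stands close to the paddle. The brass pointer is on the stand's -y side of the pale mark, as the text says.

Run:
```python
from h import *
T=cam("top");S=cam("scene")
np.set_printoptions(precision=1,suppress=True)
P=dict(mark=((331.1,172.5),(327.9,227.4)),pointer=((337.5,173.5),(322.6,228.6)),knob=((295.6,171),(361.4,212.9)),post=((392.1,247.4),(244.4,195.6)),paddle=((406.9,282.4),(219.9,175.4)),saddle=((383.6,228.7),(257.4,213.1)))
X={}
for k,(a,b) in P.items():
    x,e=tri((T,*a),(S,*b)); X[k]=x; print(k,x,e[0])
print("base corners",[onz(T,u,v,10) for u,v in((367.9,224.6),(390.1,283.6),(389.9,214.9))])
print("slab front",onz(T,268.5,181.2,93),onz(T,395.2,172.9,93))
print("mark ends z93",onz(T,331.1,172.5,93),onz(T,330.9,160.2,93), "ptr",onz(T,337.5,173.5,93))
print("post z86",onz(T,392.1,247.4,86),"paddle104",onz(T,406.9,282.4,104),"sad55",onz(T,383.6,228.7,55))
print("jar top",onz(T,430,300,75),"mug, tumbler",onz(T,202,234,100),onz(T,194,172,85),"soap",onz(T,472,237,170),"box",onz(T,458,177,55),"stick",onz(T,256,249,5),"knob",onz(T,295.6,171,121))
```

```text
mark [648.  -53.8  91.7] 1.1729819810807565
pointer [645.8 -70.3  93.6] 2.7866020789292207
knob [649.1  46.5  98.9] 2.085565877420346
post [ 443.3 -225.2   89.4] 3.4348705879091046
paddle [ 349.1 -266.5  101.5] 1.4181916436119906
saddle [ 495.4 -206.9   57.2] 1.611975289706676
base corners [array([ 508.1, -167.8,   10. ]), array([ 337.6, -235.1,   10. ]), array([ 538.5, -232.4,   10. ])]
slab front [618.4 120.2  93. ] [ 650.5 -234.6   93. ]
mark ends z93 [647.3 -54.9  93. ] [682.4 -53.5  93. ] ptr [644.9 -72.9  93. ]
post z86 [ 442.4 -229.    86. ] paddle104 [ 348.9 -267.5  104. ] sad55 [ 495.1 -208.7   55. ]
jar top [ 300.6 -336.6   75. ] mug, tumbler [465.6 297.8 100. ] [640.8 333.9  85. ] soap [ 474.1 -423.3  170. ] box [ 649.4 -420.9   55. ] stick [427.8 161.4   5. ] knob [644.5  42.9 121. ]
```

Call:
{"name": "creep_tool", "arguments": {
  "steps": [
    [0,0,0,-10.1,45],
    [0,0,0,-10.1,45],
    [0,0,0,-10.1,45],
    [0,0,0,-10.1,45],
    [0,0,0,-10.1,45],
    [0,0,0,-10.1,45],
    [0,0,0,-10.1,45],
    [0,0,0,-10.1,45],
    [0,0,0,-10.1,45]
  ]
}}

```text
refused: steps[0]: [0, 0, 0, -10.1, 45] is not of type 'object' (schema: type "object"). Nothing was moved.
```

Nothing moved. I misread the format; it is a list of objects, one for each row. Resending.

Call:
{"name": "creep_tool", "arguments": {
  "steps": [
    {"twist": -10.1,"finger_gap": 45},
    {"twist": -10.1,"finger_gap": 45},
    {"twist": -10.1,"finger_gap": 45},
    {"twist": -10.1,"finger_gap": 45},
    {"twist": -10.1,"finger_gap": 45},
    {"twist": -10.1,"finger_gap": 45},
    {"twist": -10.1,"finger_gap": 45},
    {"twist": -10.1,"finger_gap": 45},
    {"twist": -10.1,"finger_gap": 45}
  ]
}}

```text
clock: 1.23
tcp_pos: [151.0, -502.6, 245.1]
tool_rot: [[-0.308, 0.951, -0.0], [0.951, 0.308, 0.001], [0.001, 0.0, -1.0]]
force: [0.1, 0.4, -0.2]
gripper_width: 44.9
finger_force: 0.0
```

Call:
{"name": "creep_tool", "arguments": {
  "steps": [
    {"trans": [26,46,0],"finger_gap": 45},
    {"trans": [26,46,0],"finger_gap": 45},
    {"trans": [26,46,0],"finger_gap": 45},
    {"trans": [26,46,0],"finger_gap": 45},
    {"trans": [26,46,0],"finger_gap": 45},
    {"trans": [26,46,0],"finger_gap": 45},
    {"trans": [26,46,0],"finger_gap": 45},
    {"trans": [26,46,0],"finger_gap": 45},
    {"trans": [26,46,0],"finger_gap": 45},
    {"trans": [26,46,0],"finger_gap": 45},
    {"trans": [26,46,0],"finger_gap": 45},
    {"trans": [26,46,0],"finger_gap": 45},
    {"trans": [26,46,0],"finger_gap": 45},
    {"trans": [26,46,0],"finger_gap": 45},
    {"finger_gap": 45},
    {"finger_gap": 45}
  ]
}}

```text
clock: 3.22
tcp_pos: [654.2, 38.9, 244.7]
tool_rot: [[-0.303, 0.953, -0.002], [0.953, 0.303, -0.0], [0.0, -0.002, -1.0]]
force: [-0.8, -0.4, 0.2]
gripper_width: 45.2
finger_force: 0.0
```

Create snap.py:
```python
import sys; from h import *
np.set_printoptions(precision=3,suppress=True)
c=cam("wrist"); o=get_obs(); im=imaging.capture("wrist"); n=sys.argv[1]
cv2.imwrite(f"pics/{n}.png",im[:,:,::-1]); np.save(f"pics/{n}.npy",c,allow_pickle=True)
print(o['clock'],o['tcp_pos'],o['tool_rot'][:,0],o['q'],c['origin'])
```

```bash
python3 snap.py w1
```

```text
3.225 [654.204  38.936 244.693] [-0.303  0.953  0.   ] [ -3.275  33.866  64.192  -0.029  82.039 -20.916] [631.667 113.701 384.511]
```

View pics/w1.png

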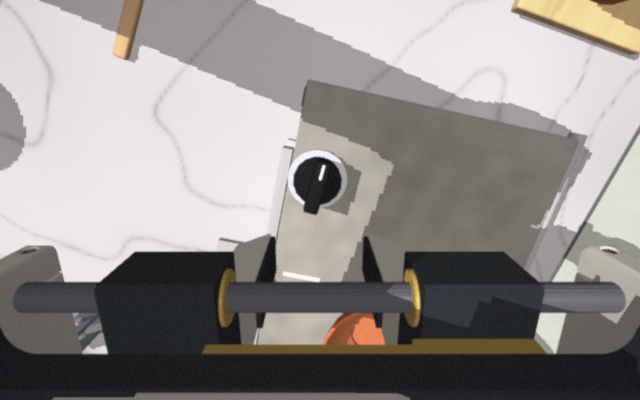

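The wrist view shows the knob at (317,183) with its bar running from about (312,212) to (323,163), and the mark at (283,273)-(318,280). The pointer is hidden by the gripper. I'll enlarge the knob and mark.

Run:
```python
from h import *
im=cv2.imread("pics/w1.png")
a=np.clip(im.astype(float)*1.6,0,255).astype(np.uint8)
C=np.hstack([cv2.resize(a[140:230,275:365],None,fx=6,fy=6,interpolation=cv2.INTER_CUBIC)[:540], cv2.resize(a[255:300,265:330],(260,180)).copy() if 0 else cv2.copyMakeBorder(cv2.resize(a[255:300,265:330],None,fx=4,fy=4,interpolation=cv2.INTER_CUBIC),0,360,0,0,cv2.BORDER_CONSTANT)])
cv2.imwrite("pics/w1c.png",C);print(C.shape)
```

```text
(540, 800, 3)
```

View pics/w1c.png

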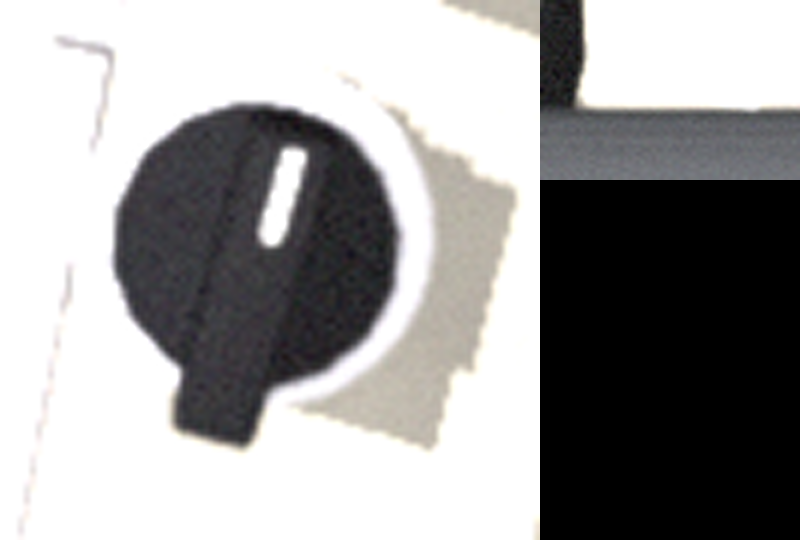

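Run:
```python
from h import *
np.set_printoptions(precision=2,suppress=True)
c=np.load("pics/w1.npy",allow_pickle=True).item()
W=lambda x,y,z:onz(c,(x+.5)/6-.5+275,(y+.5)/6-.5+140,z)
ang=lambda a,b:np.degrees(np.arctan2(*(b-a)[1::-1]))
for n,a,b in(("R",(250,440),(322,150)),("L",(175,430),(245,135)),("white",(268,240),(293,150))):
    A,B=W(*a,129),W(*b,129);print(n,A,B,ang(A,B))
e=W(210,441,129);print("end",e)
for z in (100,107): print("disc",W(258,245,z))
M0=onz(c,283.5,273.5,93);M1=onz(c,318.5,280,93);print("mark",M0,M1,np.linalg.norm(M1-M0),ang(M0,M1))
print("slab corner, edge",onz(c,303,84,93),onz(c,281,238,93), onz(c,580,137,93))
T=cam("top");S=cam("scene")
print("tri white centre",tri((T,295.6,171),(c,317.8,180.6)))
print(tri((T,331.1,172.5),(c,283.5,273.5),(S,327.9,227.4)))
```

```text
R [657.38  24.74 129.  ] [654.27  65.42 129.  ] 94.37954286132866
L [647.34  23.04 129.  ] [644.22  64.28 129.  ] 94.33040751172584
white [651.27  51.92 129.  ] [650.71  64.29 129.  ] 92.59012149444294
end [652.29  22.97 129.  ]
disc [652.33  43.75 100.  ]
disc [651.82  45.47 107.  ]
mark [649.46 -57.45  93.  ] [684.2  -53.91  93.  ] 34.92480607340505 5.826492014367839
slab corner, edge [616.64 116.44  93.  ] [636.88 -21.89  93.  ] [856.3 147.3  93. ]
tri white centre (array([650.5 ,  43.99,  98.45]), [np.float64(2.2668759927835147), np.float64(2.26687599278366)])
(array([648.8 , -54.74,  95.05]), [np.float64(1.7811792959516353), np.float64(1.3845744507662292), np.float64(1.8070367128684413)])
```

Call:
{"name": "creep_tool", "arguments": {
  "steps": [
    {"twist": 6.7,"finger_gap": 45},
    {"twist": 6.6,"finger_gap": 45},
    {"trans": [6,-2.7,0],"finger_gap": 45},
    {"trans": [0,0,40],"finger_gap": 45},
    {"trans": [0,0,40],"finger_gap": 45},
    {"trans": [0,0,30],"finger_gap": 45},
    {"trans": [0,0,8],"finger_gap": 45},
    {"trans": [0,0,4],"finger_gap": 45},
    {"finger_gap": 45}
  ]
}}

```text
clock: 4.4
tcp_pos: [651.9, 44.7, 124.7]
tool_rot: [[-0.076, 0.997, 0.002], [0.997, 0.076, -0.0], [-0.0, 0.001, -1.0]]
force: [-0.8, -0.2, -0.5]
gripper_width: 45.0
finger_force: 0.4
```

Call:
{"name": "creep_tool", "arguments": {
  "steps": [
    {"trans": [0,0,2],"finger_gap": 45},
    {"finger_gap": 8},
    {"finger_gap": 8},
    {"finger_gap": 8},
    {"finger_gap": 8},
    {"finger_gap": 8}
  ]
}}

```text
clock: 5.15
tcp_pos: [650.4, 44.7, 122.3]
tool_rot: [[-0.076, 0.997, -0.002], [0.997, 0.076, -0.0], [-0.0, -0.002, -1.0]]
force: [-6.8, -1.0, 5.8]
gripper_width: 40.3
finger_force: 30.0
```

Call:
{"name": "creep_tool", "arguments": {
  "steps": [
    {"finger_gap": 45},
    {"finger_gap": 45},
    {"trans": [0,0,-6],"finger_gap": 45},
    {"finger_gap": 8},
    {"finger_gap": 8},
    {"finger_gap": 8},
    {"finger_gap": 8},
    {"finger_gap": 8},
    {"finger_gap": 8}
  ]
}}

```text
clock: 6.28
tcp_pos: [650.4, 44.6, 127.3]
tool_rot: [[-0.075, 0.997, -0.003], [0.997, 0.075, -0.0], [-0.0, -0.003, -1.0]]
force: [-5.3, -0.9, 3.1]
gripper_width: 12.1
finger_force: 30.0
```

Call:
{"name": "creep_tool", "arguments": {
  "steps": [
    {"trans": [0,-1,0],"finger_gap": 8},
    {"twist": 9.8,"finger_gap": 8},
    {"twist": 9.8,"finger_gap": 8},
    {"twist": 9.8,"finger_gap": 8},
    {"twist": 9.8,"finger_gap": 8},
    {"twist": 9.8,"finger_gap": 8},
    {"twist": 9.8,"finger_gap": 8},
    {"twist": 9.8,"finger_gap": 8},
    {"twist": 9.8,"finger_gap": 8},
    {"twist": 10,"finger_gap": 8},
    {"finger_gap": 8},
    {"finger_gap": 8}
  ]
}}

```text
clock: 7.78
tcp_pos: [649.6, 45.2, 127.3]
tool_rot: [[0.995, 0.104, -0.002], [0.104, -0.995, 0.001], [-0.002, -0.001, -1.0]]
force: [-3.9, 0.5, 1.8]
gripper_width: 11.9
finger_force: 30.0
```

Call:
{"name": "creep_tool", "arguments": {
  "steps": [
    {"finger_gap": 40},
    {"finger_gap": 40},
    {"trans": [0,0,-20],"finger_gap": 40},
    {"trans": [0,0,-50],"finger_gap": 40},
    {"trans": [0,0,-50],"finger_gap": 40},
    {"trans": [-15,40,0],"finger_gap": 40},
    {"trans": [-15,50,0],"finger_gap": 40},
    {"finger_gap": 40},
    {"finger_gap": 40}
  ]
}}

```text
clock: 8.9
tcp_pos: [630.2, -47.7, 247.5]
tool_rot: [[0.995, 0.103, 0.001], [0.103, -0.995, 0.0], [0.001, -0.0, -1.0]]
force: [1.0, 0.4, -0.5]
gripper_width: 39.8
finger_force: 0.0
```

```bash
python3 snap.py w2
```

Run:
```python
from h import *
c=cam("wrist");print(proj(c,(649,-56,93)))
u,v=map(int,proj(c,(649,-56,93)))
im=cv2.imread("pics/w2.png");cv2.imwrite("pics/w2c.png",crop(im[:,:,::-1],max(u-90,0),max(v-60,0),u+90,v+60,4));print(max(u-90,0),max(v-60,0))
```

```text
8.9 [630.213 -47.726 247.54 ] [0.995 0.103 0.001] [-11.287  31.025  68.686   0.029  80.261  72.816] [710.397 -40.539 387.413]
(np.float64(329.85048744050385), np.float64(166.85337123141744))
239 106
```

View pics/w2c.png

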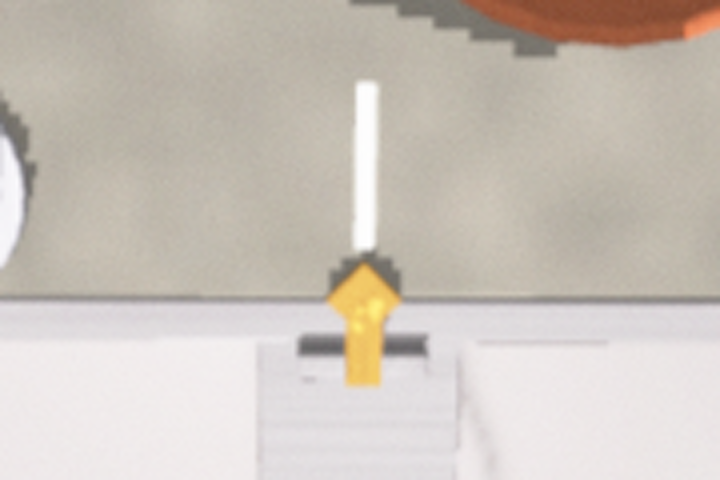

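The crop shows the pointer tip at (363,263) directly below the line's front end at (366,248), which is under 0.5 mm off, so the knob is set. Next I'll look at the jack from the wrist.

Run:
```python
from h import *
np.set_printoptions(precision=1,suppress=True)
c=np.load("pics/w2.npy",allow_pickle=True).item()
W=lambda x,y,z:onz(c,(x+.5)/4-.5+239,(y+.5)/4-.5+106,z)
print("mark",W(365.5,248,93),W(367,83,93),"edge",W(364,299,93),"ptr",W(363,263,94))
print("pad L/R",W(258,420,70),W(458,420,70),"mid",W(358,420,70), "edge ends",W(0,297,93),W(719,299,93))
T=cam("top");S=cam("scene");print(tri((T,331.1,172.5),(c,330.3,167.9)))
```

```text
mark [648.3 -56.8  93. ] [684.3 -53.1  93. ] edge [636.6 -57.8  93. ] ptr [645.  -56.6  94. ]
pad L/R [597.  -36.3  70. ] [602.2 -86.1  70. ] mid [599.6 -61.2  70. ] edge ends [628.6  24.   93. ] [ 644.8 -137.6   93. ]
(array([647.7, -56. ,  91.9]), [np.float64(1.15884239018317), np.float64(1.1588423901831573)])
```

Call:
{"name": "creep_tool", "arguments": {
  "steps": [
    {"twist": -8,"finger_gap": 60},
    {"twist": -8,"finger_gap": 60},
    {"trans": [-50,16,0],"finger_gap": 60},
    {"trans": [-50,16,0],"finger_gap": 60},
    {"trans": [-50,16,0],"finger_gap": 60},
    {"trans": [-50,16,0],"finger_gap": 60},
    {"trans": [-60,16,0],"finger_gap": 60},
    {"finger_gap": 60},
    {"finger_gap": 60}
  ]
}}

```text
clock: 10.07
tcp_pos: [419.5, -218.6, 247.8]
tool_rot: [[0.927, 0.374, 0.001], [0.374, -0.927, -0.0], [0.001, 0.001, -1.0]]
force: [0.4, 0.9, 0.3]
gripper_width: 59.9
finger_force: 0.0
```

```bash
python3 snap.py w3
```

```text
10.075 [ 419.454 -218.573  247.787] [0.927 0.374 0.001] [-36.84   13.995  94.914   0.034  71.036  31.197] [ 494.221 -189.817  387.694]
```

View pics/w3.png

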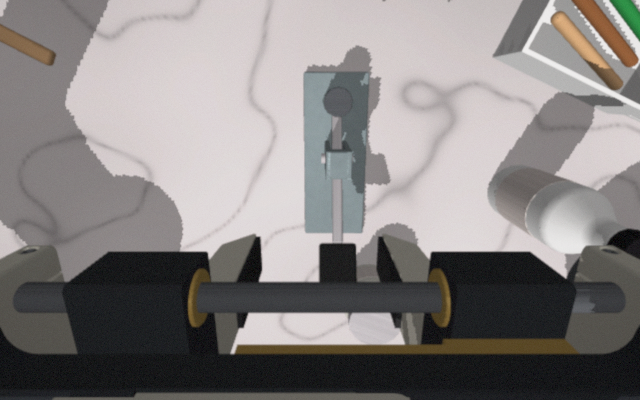

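The picture shows the jack lined up with the image column: saddle at (338,102), post top at (338,163), base corners at (305,72), (369,72), (305,232) and (363,232), and the paddle at (338,265).

Run:
```python
from h import *
np.set_printoptions(precision=1,suppress=True)
c=np.load("pics/w3.npy",allow_pickle=True).item();T=cam("top");S=cam("scene")
cs=[onz(c,u,v,10) for u,v in((305,72),(369,72),(363,232),(305,232))];print(cs)
ang=lambda a,b:np.degrees(np.arctan2(*(b-a)[1::-1]))
print(ang(cs[3],cs[0]),ang(cs[2],cs[1]))
print("front mid",(cs[0]+cs[1])/2,"rear",(cs[2]+cs[3])/2)
print("sad",onz(c,338,102,55),"post",onz(c,338.5,163,86))
print(tri((c,338,102),(T,383.6,228.7),(S,257.4,213.1)),tri((c,338.5,163),(T,392.1,247.4),(S,244.4,195.6)))
```

```text
[array([ 509. , -168.3,   10. ]), array([ 534.3, -231. ,   10. ]), array([ 365., -300.,   10.]), array([ 338.7, -234.6,   10. ])]
21.275958117806553 22.172921891505194
front mid [ 521.6 -199.6   10. ] rear [ 351.9 -267.3   10. ]
sad [ 493.9 -209.8   55. ] post [ 444.8 -229.2   86. ]
(array([ 494.8, -207.8,   56.6]), [np.float64(2.069882928357303), np.float64(0.7165197907750215), np.float64(2.6370660204589242)]) (array([ 444.4, -226.3,   90.7]), [np.float64(2.560986295190387), np.float64(2.8592771227420264), np.float64(4.407451915696534)])
```

Call:
{"name": "creep_tool", "arguments": {
  "steps": [
    {"trans": [18,19.5,0],"finger_gap": 60},
    {"trans": [0,0,50],"finger_gap": 60},
    {"trans": [0,0,50],"finger_gap": 60},
    {"trans": [0,0,50],"finger_gap": 60},
    {"trans": [0,0,24],"finger_gap": 60},
    {"trans": [0,0,4],"finger_gap": 60},
    {"finger_gap": 15},
    {"finger_gap": 15},
    {"finger_gap": 15},
    {"finger_gap": 15},
    {"finger_gap": 15},
    {"finger_gap": 15}
  ]
}}

```text
clock: 11.62
tcp_pos: [442.1, -229.3, 70.0]
tool_rot: [[0.928, 0.373, -0.001], [0.373, -0.928, 0.002], [-0.0, -0.002, -1.0]]
force: [-1.5, 6.3, 5.8]
gripper_width: 23.6
finger_force: 30.0
```

Call:
{"name": "creep_tool", "arguments": {
  "steps": [
    {"trans": [0,0,-3],"finger_gap": 15},
    {"trans": [0,0,-3],"finger_gap": 15},
    {"twist": 8,"finger_gap": 15},
    {"twist": 8.1,"finger_gap": 15},
    {"trans": [4,-20,0],"finger_gap": 15},
    {"trans": [4,-33,0],"finger_gap": 15},
    {"trans": [4,-33,0],"finger_gap": 15},
    {"trans": [4,-33,0],"finger_gap": 15},
    {"trans": [4,-32,0],"finger_gap": 15},
    {"finger_gap": 15},
    {"finger_gap": 15}
  ]
}}

```text
clock: 13.0
tcp_pos: [447.2, -78.0, 75.5]
tool_rot: [[0.995, 0.103, 0.0], [0.103, -0.995, -0.0], [0.0, 0.0, -1.0]]
force: [-0.3, -0.7, -8.5]
gripper_width: 24.0
finger_force: 30.0
```

```bash
python3 -c "
import cv2;from h import *
c=np.load('/dev/null') if 0 else None
t=imaging.capture('top');s=imaging.capture('scene');C=np.zeros((400,800,3),np.uint8)
a=crop(t,290,140,390,270,3);C[:390,:300]=a;b=crop(s,200,140,360,260,3);C[:360,305:785]=b;cv2.imwrite('pics/c2.png',C)"
```

Call:
{"name": "creep_tool", "arguments": {
  "steps": [
    {"trans": [0,0,3],"finger_gap": 15},
    {"trans": [15,-0.8,0],"finger_gap": 15},
    {"trans": [20,0,0],"finger_gap": 15},
    {"trans": [20,0,0],"finger_gap": 15},
    {"trans": [15,0,0],"finger_gap": 15},
    {"trans": [15,0,0],"finger_gap": 15},
    {"trans": [10,0,0],"finger_gap": 15},
    {"trans": [4.5,0,0],"finger_gap": 15},
    {"finger_gap": 15},
    {"finger_gap": 15}
  ]
}}

```text
clock: 14.35
tcp_pos: [545.5, -67.4, 72.4]
tool_rot: [[0.995, 0.101, -0.001], [0.101, -0.995, 0.0], [-0.001, -0.0, -1.0]]
force: [-0.3, 0.3, -9.6]
gripper_width: 24.4
finger_force: 30.0
```

Call:
{"name": "creep_tool", "arguments": {
  "steps": [
    {"trans": [0.5,0,2.5],"finger_gap": 15},
    {"finger_gap": 15},
    {"finger_gap": 60},
    {"finger_gap": 60},
    {"finger_gap": 60},
    {"trans": [0,0,-30],"finger_gap": 60},
    {"trans": [0,0,-50],"finger_gap": 60},
    {"trans": [-20,0,-50],"finger_gap": 60},
    {"trans": [-20,0,-45],"finger_gap": 60},
    {"finger_gap": 60},
    {"finger_gap": 60}
  ]
}}

```text
clock: 15.72
tcp_pos: [506.7, -71.3, 244.7]
tool_rot: [[0.995, 0.101, 0.0], [0.101, -0.995, -0.0], [0.0, 0.0, -1.0]]
force: [-0.4, -0.1, -0.4]
gripper_width: 59.9
finger_force: 0.0
```

```bash
python3 snap.py w4
```

Run:
```python
from h import *
im=cv2.imread("pics/w4.png");cv2.imwrite("pics/w4c.png",crop(im[:,:,::-1],220,60,440,210,3.6))
```

```text
15.725 [506.682 -71.317 244.74 ] [0.995 0.101 0.   ] [-16.599  18.236  89.455  -0.001  72.305  67.587] [586.948 -64.221 384.567]
```

View pics/w4c.png

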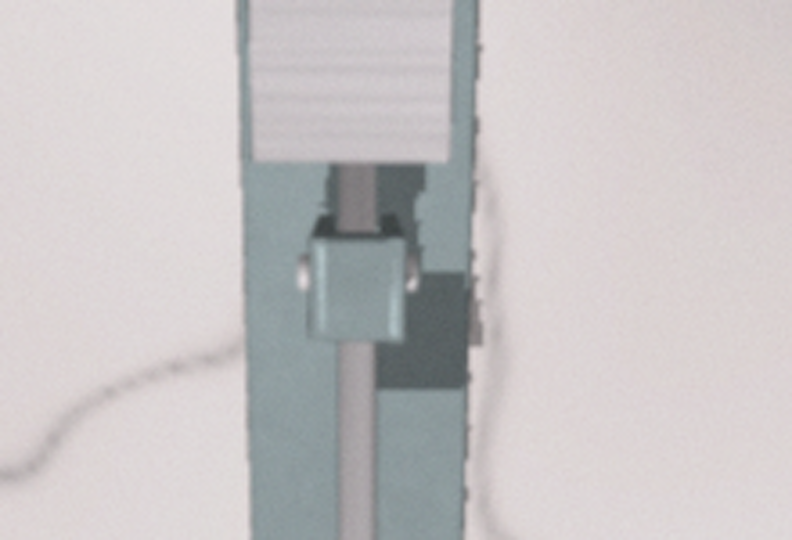

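Run:
```python
from h import *
np.set_printoptions(precision=1,suppress=True)
c=np.load("pics/w4.npy",allow_pickle=True).item()
W=lambda x,y,z:onz(c,(x+.5)/3.6-.5+220,(y+.5)/3.6-.5+60,z)
ex=np.array([.995,.101,0]);ey=np.array([-.101,.995,0])
pf=W(350,161,70);po=W(358.5,288,86);print(pf,po,"dx",(pf-po)@ex,"want 30; dy",(po-pf)@ey)
a,b=W(312,288,86),W(405,288,86);print("post width",np.linalg.norm(a-b),"len",np.linalg.norm(W(358,236,86)-W(358,341,86)))
for y in(60,260,500):
  l={60:241,260:245,500:249}[y];rr={60:477,260:470,500:464}[y];L,R=W(l,y,10),W(rr,y,10);print(y,(L+R)/2,np.linalg.norm(L-R))
print("pad edges",W(250,150,70),W(450,150,70))
```

```text
[577.1 -63.4  70. ] [547.9 -68.5  86. ] dx 29.615772473871402 want 30; dy -2.144282849342567
post width 22.839904106868243 len 25.66222688958443
60 [603.8 -63.   10. ] 68.93082001128407
260 [546.4 -68.4  10. ] 68.85971290462362
500 [469.8 -75.9  10. ] 69.80379467815787
pad edges [577.2 -38.2  70. ] [582.3 -88.   70. ]
```

The placing is good: the saddle is about 2 mm from the pad's centre. Next I go to the paddle with the fingers closed.

Call:
{"name": "creep_tool", "arguments": {
  "steps": [
    {"trans": [-30,0.5,0],"finger_gap": 0},
    {"trans": [-30,0.5,0],"finger_gap": 0},
    {"trans": [0,0,50],"finger_gap": 0},
    {"trans": [0,0,45],"finger_gap": 0},
    {"trans": [0,0,10],"finger_gap": 0},
    {"finger_gap": 0},
    {"finger_gap": 0}
  ]
}}

```text
clock: 16.65
tcp_pos: [448.3, -78.8, 141.2]
tool_rot: [[0.995, 0.102, 0.002], [0.102, -0.995, -0.001], [0.002, 0.001, -1.0]]
force: [-0.6, -0.1, 0.6]
gripper_width: 0.8
finger_force: 0.0
```

Call:
{"name": "creep_tool", "arguments": {
  "steps": [
    {"trans": [0,0,6],"finger_gap": 0},
    {"trans": [0,0,4],"finger_gap": 0},
    {"trans": [0,0,3],"finger_gap": 0},
    {"trans": [-1,0,3],"finger_gap": 0},
    {"finger_gap": 0}
  ]
}}

```text
clock: 17.27
tcp_pos: [446.2, -78.6, 124.0]
tool_rot: [[0.995, 0.101, 0.0], [0.101, -0.995, -0.0], [0.0, 0.0, -1.0]]
force: [-0.3, -0.1, 3.5]
gripper_width: 0.2
finger_force: 1.2
```

Call:
{"name": "creep_tool", "arguments": {
  "steps": [
    {"trans": [-2.3,0,6],"finger_gap": 0},
    {"trans": [-2.1,0,6],"finger_gap": 0},
    {"trans": [-1.8,0,6],"finger_gap": 0},
    {"trans": [-1.5,0,6],"finger_gap": 0},
    {"trans": [-1.2,0,6],"finger_gap": 0},
    {"trans": [-0.8,0,6],"finger_gap": 0},
    {"trans": [-0.5,0,5],"finger_gap": 0},
    {"trans": [-0.3,0,4],"finger_gap": 0},
    {"trans": [0,0,3],"finger_gap": 0},
    {"finger_gap": 0},
    {"finger_gap": 0}
  ]
}}

```text
clock: 18.65
tcp_pos: [434.1, -80.0, 76.2]
tool_rot: [[0.995, 0.102, -0.003], [0.102, -0.995, -0.0], [-0.003, 0.0, -1.0]]
force: [-8.5, -4.2, 16.3]
gripper_width: 0.5
finger_force: 7.9
```

Call:
{"name": "creep_tool", "arguments": {
  "steps": [
    {"trans": [-1.5,0,1.5],"finger_gap": 0},
    {"trans": [0,0,1],"finger_gap": 0},
    {"finger_gap": 0},
    {"finger_gap": 0}
  ]
}}

```text
clock: 19.15
tcp_pos: [433.8, -80.0, 74.1]
tool_rot: [[0.995, 0.102, -0.0], [0.102, -0.995, -0.001], [-0.0, 0.001, -1.0]]
force: [-4.1, -0.6, 15.9]
gripper_width: 0.5
finger_force: 8.2
```

Run:
```python
from h import *
T=imaging.capture("top");S=imaging.capture("scene")
C=np.zeros((400,800,3),np.uint8);C[:390,:360]=crop(T,280,140,400,270,3);C[:360,365:785]=crop(S,240,160,380,280,3);cv2.imwrite('pics/c3.png',C)
```

View pics/c3.png

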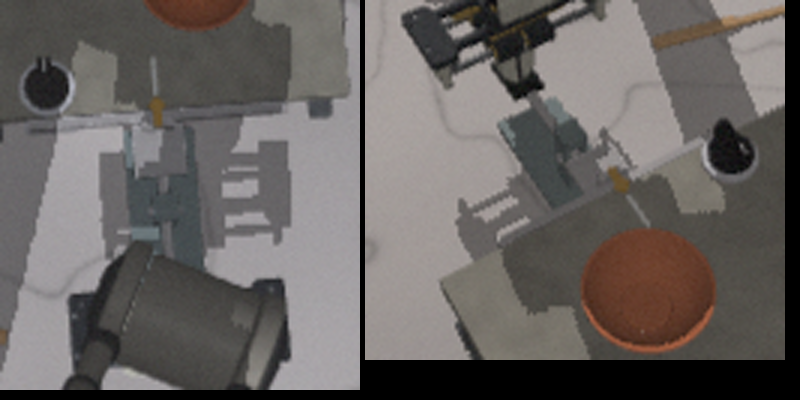

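The pictures show the jack in line under the pad with the paddle down, the pointer still at the line and the bowl in place. The 16 N load fits a lifted slab. Now I'll let it all the way up.

Call:
{"name": "creep_tool", "arguments": {
  "steps": [
    {"trans": [0.3,0,-5],"finger_gap": 0},
    {"trans": [0.5,0,-6],"finger_gap": 0},
    {"trans": [0.8,0,-6],"finger_gap": 0},
    {"trans": [1.2,0,-6],"finger_gap": 0},
    {"trans": [1.5,0,-6],"finger_gap": 0},
    {"trans": [1.8,0,-6],"finger_gap": 0},
    {"trans": [2.1,0,-6],"finger_gap": 0},
    {"trans": [2.3,0,-6],"finger_gap": 0},
    {"trans": [2,0,-6],"finger_gap": 0},
    {"trans": [0,0,-8],"finger_gap": 0},
    {"trans": [0,0,-4],"finger_gap": 0},
    {"finger_gap": 0},
    {"finger_gap": 0},
    {"finger_gap": 0}
  ]
}}

```text
clock: 21.0
tcp_pos: [446.5, -78.5, 138.3]
tool_rot: [[0.995, 0.101, -0.001], [0.101, -0.995, 0.0], [-0.001, -0.0, -1.0]]
force: [1.1, -0.1, -0.2]
gripper_width: 0.1
finger_force: 0.0
```

Call:
{"name": "creep_tool", "arguments": {
  "steps": [
    {"trans": [0,0,-50],"finger_gap": 0},
    {"trans": [30,-0.5,-56],"finger_gap": 0},
    {"trans": [30,-0.5,0],"finger_gap": 0},
    {"finger_gap": 0},
    {"finger_gap": 0}
  ]
}}

```text
clock: 21.62
tcp_pos: [504.8, -71.3, 242.7]
tool_rot: [[0.995, 0.102, -0.003], [0.102, -0.995, 0.001], [-0.002, -0.001, -1.0]]
force: [0.3, 0.0, 0.1]
gripper_width: 0.8
finger_force: 0.0
```

```bash
python3 snap.py w5
```

Run:
```python
from h import *
np.set_printoptions(precision=1,suppress=True)
a=cv2.imread("pics/w4.png");b=cv2.imread("pics/w5.png")
c4=np.load("pics/w4.npy",allow_pickle=True).item();c5=np.load("pics/w5.npy",allow_pickle=True).item()
for n,(x0,y0,x1,y1),z in(("post",(295,115,342,160),86),("pad front",(280,85,355,112),70)):
    t=a[y0:y1,x0:x1];m=cv2.matchTemplate(b,t,cv2.TM_CCOEFF_NORMED);_,s,_,l=cv2.minMaxLoc(m)
    print(n,round(s,3),l,"old",(x0,y0),onz(c4,x0,y0,z),onz(c5,*l,z))
```

```text
21.625 [504.795 -71.338 242.671] [ 0.995  0.102 -0.002] [-16.655  18.222  89.818  -0.014  72.107  67.522] [585.42  -64.264 382.292]
post 0.956 (295, 113) old (295, 115) [566.9 -45.5  86. ] [566.4 -45.4  86. ]
pad front 0.971 (280, 83) old (280, 85) [590.3 -29.1  70. ] [589.6 -29.1  70. ]
```

The jack hasn't shifted, and the pad is back down. Now the final press, with the same path as before.

Call:
{"name": "creep_tool", "arguments": {
  "steps": [
    {"trans": [-28,0.5,0],"finger_gap": 0},
    {"trans": [-30,0.5,0],"finger_gap": 0},
    {"trans": [0,0,50],"finger_gap": 0},
    {"trans": [0,0,45],"finger_gap": 0},
    {"trans": [0,0,10],"finger_gap": 0},
    {"trans": [0,0,4],"finger_gap": 0},
    {"trans": [-0.5,0,5],"finger_gap": 0},
    {"trans": [-1,0,4],"finger_gap": 0},
    {"finger_gap": 0}
  ]
}}

```text
clock: 22.8
tcp_pos: [447.1, -78.8, 126.1]
tool_rot: [[0.995, 0.101, 0.001], [0.101, -0.995, -0.001], [0.001, 0.001, -1.0]]
force: [1.0, -0.2, 2.5]
gripper_width: 0.3
finger_force: 1.2
```

Call:
{"name": "creep_tool", "arguments": {
  "steps": [
    {"trans": [-2.3,0,6],"finger_gap": 0},
    {"trans": [-2.1,0,6],"finger_gap": 0},
    {"trans": [-1.8,0,6],"finger_gap": 0},
    {"trans": [-1.5,0,6],"finger_gap": 0},
    {"trans": [-1.2,0,6],"finger_gap": 0},
    {"trans": [-0.8,0,6],"finger_gap": 0},
    {"trans": [-0.8,0,5],"finger_gap": 0},
    {"trans": [-0.8,0,4],"finger_gap": 0},
    {"trans": [-0.5,0,3],"finger_gap": 0},
    {"trans": [0,0,1.5],"finger_gap": 0},
    {"finger_gap": 0},
    {"finger_gap": 0}
  ]
}}

```text
clock: 24.3
tcp_pos: [434.1, -80.0, 76.5]
tool_rot: [[0.995, 0.102, -0.001], [0.102, -0.995, -0.001], [-0.001, 0.0, -1.0]]
force: [-5.4, -2.3, 16.6]
gripper_width: 0.5
finger_force: 7.8
```

Call:
{"name": "creep_tool", "arguments": {
  "steps": [
    {"trans": [-0.5,0,1.5],"finger_gap": 0},
    {"trans": [0,0,1],"finger_gap": 0},
    {"finger_gap": 0},
    {"finger_gap": 0},
    {"finger_gap": 0},
    {"finger_gap": 0}
  ]
}}

```text
clock: 25.05
tcp_pos: [433.9, -80.1, 74.2]
tool_rot: [[0.995, 0.102, -0.001], [0.102, -0.995, -0.001], [-0.001, 0.001, -1.0]]
force: [-5.1, -2.5, 15.6]
gripper_width: 0.5
finger_force: 8.2
```

Run:
```python
from h import *
T=imaging.capture("top");S=imaging.capture("scene")
C=np.zeros((400,800,3),np.uint8);C[:390,:360]=crop(T,280,140,400,270,3);C[:360,365:785]=crop(S,240,160,380,280,3);cv2.imwrite('pics/c4.png',C)
a=cv2.imread('pics/c3.png');print(cv2.absdiff(a,C).mean(), np.abs(a.astype(int)-C)[:300,:360].max())
```

```text
1.6011 48
```

View pics/c4.png

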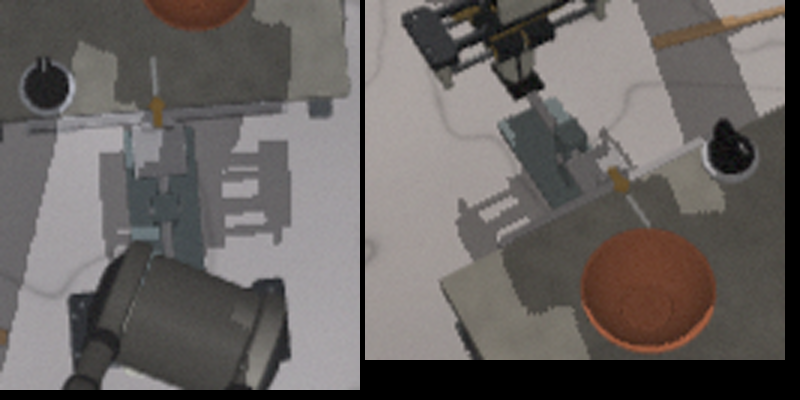

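The picture matches the trial pump: paddle held down, slab lifted, pointer at the line, jack in place. Handing in.

```bash
python3 -c "
from cell import r
print(r.hand_in())"
```

```text
the job is handed in; nothing more can be done
None
```

The job is handed in at about 25 s: pointer set at the line, jack centred under the pad (about 2 mm off), one full trial pump done, and the paddle held down at about 16 N with the slab lifted; the interface gave no verdict.

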